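# Click the sliding hand rest into the notch in front of the waisted gourd

### The job

The engraver will work on the waisted, two-bulb gourd next. With the fingertips, gently push the sliding hand rest along its rail until it clicks into the notch straight in front of that gourd, then take the hand away. Pick nothing up, and leave the gourds and all the other things where they are.

Things in the scene. Friction and masses are not known exactly. Their poses are not given: they have to be found in the camera images.
- jig: Engraver's jig, fixed: wooden board 290 x 460 x 14 mm (x -70 to +220, y -230 to +230 mm) with a metal rail and three cork coasters. Origin on the table under the rail's middle; x across the rail to the coasters, away from the robot; y along the rail to the robot's left; z up. Coasters: 68 mm wide, tops at z = 17 mm, x = 155, y = -110, 0, +110 mm, one behind each notch.
- rail_mid (a point): Middle of the rail's flat top, 34 mm above the table, axes as the jig's. The rail is 50 mm wide and 400 mm long, with end blocks 44 mm high at y = -205 and +205 mm. Three V notches cross its top at y = -110, 0 and +110 mm, each 20 mm wide and 5.5 mm deep.
- rest (a joint): Position (m) of the sliding hand rest: its centre's y in the jig's axes, -0.148 to 0.148; -0.110, 0 or 0.110 in a notch. Starts between -0.110 and 0. Captive, it only slides, with 1 to 2 N. Near a notch (within about 6 mm) a spring plunger drops in and pulls it to the notch's centre; pushing it on out of a notch takes 5 to 6 N.
- plunger (a joint): How far (m) the rest's spring plunger has dropped: 0 to 0.001 while it rides on the flat of the rail, about 0.0045 to 0.005 when it has clicked into a notch. Its flat steel head, 20 mm wide, stands in the middle of the rest's top, about 6 mm proud on the flat, 2 mm proud in a notch. It works by itself and need not be touched.
- rest_top (a point): Centre of the hand rest's cork top, 80 mm above the table, axes as the jig's. The rest is a wooden block on the rail, 92 mm across it and 96 mm along it; its end faces, 48 mm either way from this point along the rail, are upright and plain from 37 to 71 mm above the table.
- waisted: The waisted gourd: tan, two round bulbs with a narrow waist between, large bulb below (77 mm across), small bulb above (51 mm), about 139 mm tall with its stalk. Loose, standing on one of the three coasters. Origin at the centre of its underside, z up.
- pear: The pear-shaped gourd: tan, one bulb (77 mm across) that tapers without any waist to a neck 26 mm wide, about 137 mm tall with its stalk. Loose, on another coaster. Origin at the centre of its underside.
- round: The round gourd: tan, one squat ball 80 mm across, about 92 mm tall with its stalk. Loose, on another coaster. Origin at the centre of its underside.
- brush: A small brush, 150 mm long, lying along the rail on the board between rail and gourds. Leave it. Origin on its underside.
- waxjar: A glass jar of wax, 64 mm wide, 75 mm tall, on the table left of the jig. Leave it. Origin at the centre of its underside.
- burner: An engraving pen with a wooden handle, 130 mm long, 22 mm thick, on the table left of the jig. Leave it. Origin on the table at the rear end of its handle.
- sander: A cork sanding block with a wooden grip, 100 x 62 x 40 mm, on the table right of the jig. Leave it. Origin at the centre of its underside.
- bowl: A white bowl, 100 mm wide, 45 mm tall, on the table right of the jig. Leave it. Origin at the centre of its underside.
There are look-alikes about, which are no part of the job. What is shaped like the pear but green or purple is not meant.

How it is judged:
By the outcome, as a careful person would: the job done as asked, in the order asked, and still so for the second after the job is handed in, with the robot touching nothing.
It also fails if it takes over 45 s, if anything falls off the work surface, if the arm or the gripper's body presses on something with over 40 N, if the wrist force passes 120 N, or if a joint passes its speed limit or range.

### The arm

A 6-joint arm with a two-finger parallel gripper is mounted at the origin on the work surface. World frame = base frame: x ahead of the robot, y to its left, z up, the work surface at z = 0. Lengths are in m, angles in rad, forces in N, time in s.
With the tool pointing down it reaches from about 0.275 to 1 m from the base axis. Payload 8.4 kg.
Tool frame: the origin (TCP) lies at the very end of the fingers, on their centre line; the grasp point (between the pads) lies behind it (hold_point_z is the x of the grasp point in the tool frame, in m); x points along the fingers, y is the direction in which the jaws open and shut, and the axes are right-handed (so a half turn about x gives the same grasp; the last joint's range is limited). The gripper opens to 85 mm and grips with 20 to 120 N. Pads are 22 mm wide; open, the fingers measure 114 mm over their backs; the gripper's body (76 mm by 85 mm) begins 54 mm behind the grasp point. The pads swing forward as they close: fully open they stand 13 mm farther back than shut.
Start: joints at [1.125, 0.353, 1.633, -0, 1.155, -0.002], TCP at [0.268, 0.564, 0.231] pointing down, gripper open.
Joint ranges: [-2.63, 2.63], [-0.92, 2.1], [0.06, 2.66], [-1.3, 4.44], [0, 2.69], [-3.02, 3.02]. Speed limits (rad/s): [2.22, 2.22, 2.79, 3.14, 3.14, 3.14].

### API

Orientations are given as a unit quaternion [x, y, z, w].
In Python, from rig import observe, snapshot, job_done, hold_point_z gives the robot as it stands.
- The arm moves only by the tool move_arm, never from a script. Its argument "increments" is text: rows parted by semicolons, each of 5 numbers parted by spaces: the shift along the world's x, y, z in m, then the turn about the world's z in degrees, then the closure, from 0 (fully open) to 1 (shut). A call has 1 to 5 rows; each row is the pose to reach, as a shift and turn from the pose measured when the call began; what a row does not reach only later rows make up. A row lasts 1/10 s, in which the tool goes at most 50 mm and 8.59 degrees, less where a joint would pass 70% of its speed; a pose out of reach is approached as far as the arm can. A call with a gripper value outside its range is refused whole. The fingers move at their own pace and stop on an object; "force" is the grip in N (left out, the last holds). Time passes only in rows, so rows that repeat a pose let the fingers close. It gives the time, the measured TCP pose, the force and the opening at its end, in the units of the state.
- observe(): the state, without advancing time (a new reading comes with each control period).
- snapshot(name): name is "side" or "top" or "wrist"; returns a dict with "pixels" (384x512x3 uint8, blue, green, red), "z_map" (384x512 float32, m along the optical axis (not along the pixel's ray), 0 where there is no reading), "vfov" (degrees; the focal length in pixels is half the picture's height over the tangent of half this angle, whatever the lens; pixels are square), "cx", "cy" (the principal point, pixels), "R" (3x3) and "t" (3): a world point X has camera coordinates R X + t. Camera axes: x right, y down, z forward; pixel columns grow to the right and rows downward; lengths in m; the calibration is good to about 2 mm. The wrist camera is an equidistant fisheye: a pixel r from the principal point sees the ray r / f radians off the axis. A picture is of the moment at which its call begins.
- job_done(): hands the job in, once; it reports no verdict.
The state is a dict: "t": time; "qpos": joint angles; "qd": joint speeds; "tau": joint torques, N m; "tcp_pos": TCP position; "orientation": TCP orientation; "contact_force": force on the tool from outside, world axes, zero at the start; "wrist_torque": the same for the moment, N m; "grip_width": opening from 0.0 (shut) to 1.0 (fully open).
Only numpy, scipy, OpenCV 4.12 (cv2) and the standard library are available. Lean on these libraries where they do the work, as an engineer would, in place of code of your own. Each camera call takes 0.05 s, during which the arm holds its last target.

## Working session

There is one attempt and no reset: what is moved stays moved. The work goes in short steps, Python scripts to look and compute and a tool call to move; the robot and the scene stay as the last step left them, time stands still between calls to the robot, and variables do not carry over. Pictures are saved under pics/ and viewed, and the job is handed in when it is done.

Besides the shell and the picture viewer there is one more tool, called after ">>>" by a JSON object that holds its "fn" and its "kwargs". move_arm: Moves the arm, as the interface text tells. Its arguments: {"type":"object","properties":{"increments":{"type":"string"},"force":{"type":"number"}},"required":["increments"]}

```bash
mkdir -p pics; cat > h.py <<'E'
import numpy as np,cv2
from rig import observe,snapshot,job_done,hold_point_z
def world(s,u,v,z=None):
    f=192/np.tan(np.radians(s["vfov"])/2)
    d=np.array([(u-s["cx"])/f,(v-s["cy"])/f,1.0]);R=np.array(s["R"]);t=np.array(s["t"])
    c=-R.T@t; r=R.T@d
    if z is None:
        return c+r*s["z_map"][int(v),int(u)]
    return c+r*(z-c[2])/r[2]
E
python3 - <<'E'
from h import *
import pickle
for n in("side","top"):
    s=snapshot(n);cv2.imwrite(f"pics/{n}0.png",s["pixels"]);pickle.dump(s,open(n+"0.pkl","wb"))
    print(n,-np.array(s["R"]).T@s["t"],s["vfov"])
print(observe(),hold_point_z)
E
```

```text
side [ 0.53270811 -0.95463907  0.71202217] 51.3865427497103
top [ 0.36231813 -0.00491203  1.67316831] 44.97798071383569
{'t': 0.1, 'qpos': array([ 1.12457458e+00,  3.53587716e-01,  1.63405868e+00,  2.48887273e-05,
        1.15520420e+00, -2.42212919e-03]), 'qd': array([ 1.30899495e-03, -1.87285250e-03,  7.93799669e-05, -1.50372984e-03,
       -5.19229719e-04, -2.28361751e-03]), 'tau': array([ 6.40458302e-05, -6.06362128e+01, -3.42812455e+01, -3.81873963e-05,
        4.04014849e-03,  3.69688041e-05]), 'tcp_pos': array([0.2681792 , 0.56406482, 0.23063171]), 'orientation': array([ 0.15519398,  0.68987516, -0.15605761,  0.6896616 ]), 'contact_force': array([-0.1006093 ,  0.42172284, -0.59813101]), 'wrist_torque': array([-0.01698546,  0.01199046, -0.03456679]), 'grip_width': 1.0037851248883942} -0.0187
```

View pics/side0.png

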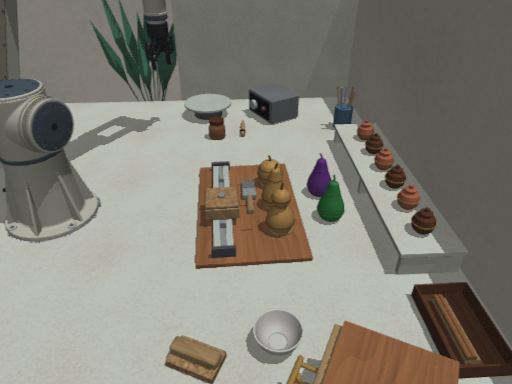

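View pics/top0.png

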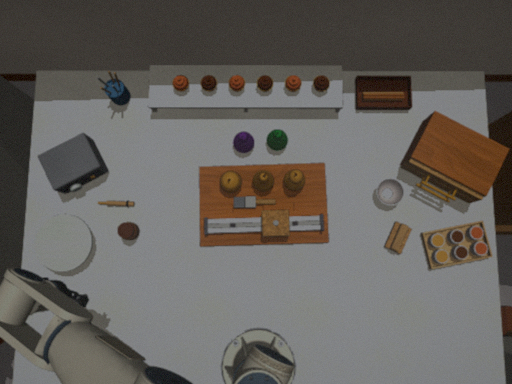

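```bash
python3 - <<'E'
from h import *
import pickle
s=pickle.load(open("side0.pkl","rb"));t=pickle.load(open("top0.pkl","rb"))
a=cv2.resize(s["pixels"][145:265,190:310],None,fx=5,fy=5,interpolation=2)
cv2.imwrite("pics/sz.png",a)
b=cv2.resize(t["pixels"][155:255,190:340],None,fx=5,fy=5,interpolation=2)
cv2.imwrite("pics/tz.png",np.clip(b*1.6,0,255).astype('u1'))
E
```

```text
(no output)
```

View pics/sz.png

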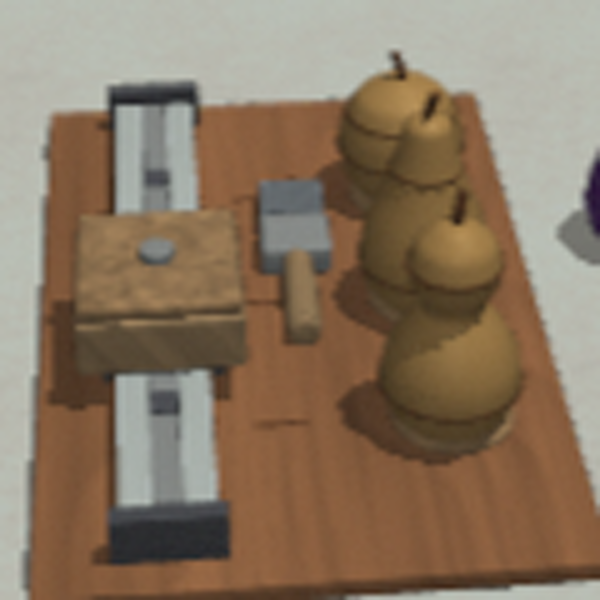

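View pics/tz.png

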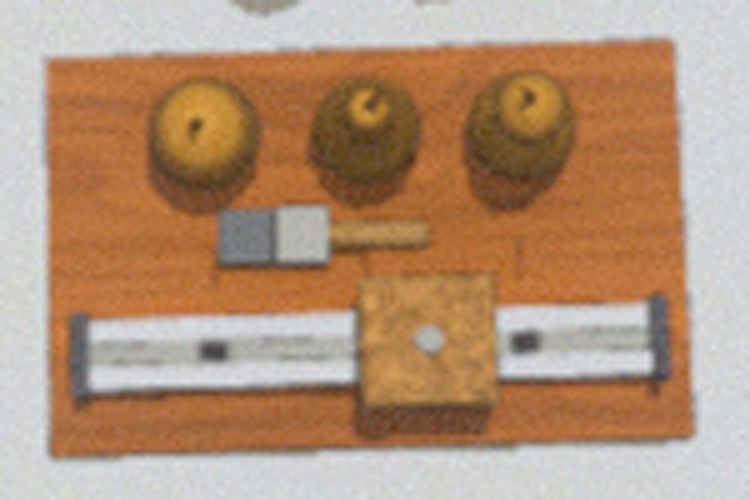

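The zooms show the waisted gourd on the robot's-right coaster (top view at about 294,180). The pear is in the middle at (263,181) and the round one on the left at (231,182). The rest is at (275,223), left of the right-hand notch at (295,223), so it has to go toward −y.

```bash
cat > m.py <<'E'
from h import *
def jig(t):
    w=lambda u,v,z:world(t,190+u/5-.4,155+v/5-.4,z)
    A,B,C,D=[w(*p,0.014) for p in((47,60),(672,40),(692,435),(52,457))]
    c=(A+B+C+D)/4
    print("corners",np.round([A,B,C,D],3).tolist(),"sizes",[round(float(np.linalg.norm(q)),3) for q in(A-B,B-C,C-D,D-A)])
    ey=(A-B)/np.linalg.norm(A-B)+(D-C)/np.linalg.norm(D-C);ey/=np.linalg.norm(ey);ex=np.array([ey[1],-ey[0],0])
    o=c-ex*0.075;o[2]=0
    return o,ex,ey,w
if __name__=="__main__":
    import pickle
    t=pickle.load(open("top0.pkl","rb"));o,ex,ey,w=jig(t)
    print("o",o,"yaw",np.degrees(np.arctan2(ex[1],ex[0])))
    for n,p in dict(notchL=(213,351,.031),notchR=(525,342,.031),blkL=(80,357,.044),blkR=(658,336,.044),plunger=(429,340,.086),restTL=(360,280,.08),restTR=(496,274,.08),restBR=(496,402,.08),restBL=(358,404,.08),waist=(525,100,.13),pear=(368,103,.14)).items():
        q=w(*p)-o;print(n,np.round(w(*p),3),"jig",round(float(q@ex),4),round(float(q@ey),4))
E
python3 m.py
```

```text
corners [[0.697, 0.219, 0.014], [0.713, -0.237, 0.014], [0.426, -0.246, 0.014], [0.409, 0.209, 0.014]] sizes [0.456, 0.287, 0.456, 0.288]
o [ 0.48628112 -0.01633041  0.        ] yaw 2.0569360946701503
notchL [0.484 0.094 0.031] jig 0.0014 0.1108
notchR [ 0.491 -0.127  0.031] jig 0.0004 -0.1103
blkL [0.478 0.187 0.044] jig -0.0007 0.2036
blkR [ 0.494 -0.219  0.044] jig 0.0006 -0.2029
plunger [ 0.488 -0.057  0.086] jig -0.0002 -0.0405
restTL [ 0.529 -0.009  0.08 ] jig 0.0433 0.0053
restTR [ 0.534 -0.103  0.08 ] jig 0.0443 -0.0886
restBR [ 0.446 -0.103  0.08 ] jig -0.0437 -0.0849
restBL [ 0.444 -0.008  0.08 ] jig -0.0419 0.0096
waist [ 0.647 -0.121  0.13 ] jig 0.1565 -0.11
pear [ 0.643 -0.014  0.14 ] jig 0.1562 -0.0037
```

>>> {"fn": "move_arm", "kwargs": {"increments": "0.018 -0.045 0 -8 1; 0.036 -0.09 0 -16 1; 0.054 -0.135 0 -24 1; 0.072 -0.18 0 -32 1; 0.09 -0.225 0 -40 1", "force": 20}}

```text
t: 0.6
tcp_pos: [0.3583, 0.3372, 0.2304]
orientation: [0.383, 0.594, -0.384, 0.594]
contact_force: [0.9, 0.9, 0.4]
grip_width: 0.146
```

>>> {"fn": "move_arm", "kwargs": {"increments": "0.018 -0.045 0 -6 1; 0.036 -0.09 0 -12 1; 0.054 -0.135 0 -18 1; 0.072 -0.18 0 -22.5 1; 0.09 -0.22 0 -22.5 1"}}

```text
t: 1.1
tcp_pos: [0.4484, 0.1149, 0.2304]
orientation: [0.492, 0.507, -0.493, 0.507]
contact_force: [0.4, 1.4, 0.3]
grip_width: 0.002
```

>>> {"fn": "move_arm", "kwargs": {"increments": "0.018 -0.044 0 0 1; 0.036 -0.088 0 0 1; 0.036 -0.088 0 0 1"}}

```text
t: 1.4
tcp_pos: [0.486, 0.0224, 0.2304]
orientation: [0.493, 0.506, -0.495, 0.506]
contact_force: [0.1, 0.2, 0.1]
grip_width: -0.003
```

```bash
python3 - <<'E'
from h import *
from scipy.spatial.transform import Rotation as R
s=observe();print(s["t"],s["tcp_pos"],s["contact_force"]);print(R.from_quat(s["orientation"]).as_matrix().round(3))
p=snapshot("side");cv2.imwrite("pics/side1.png",cv2.resize(p["pixels"][60:270,130:330],None,fx=2.8,fy=2.8))
E
```

```text
1.4 [0.48601105 0.0224138  0.23035302] [0.08287761 0.2497556  0.09799665]
[[-0.001  1.     0.023]
 [-0.002  0.023 -1.   ]
 [-1.    -0.001  0.002]]
```

View pics/side1.png

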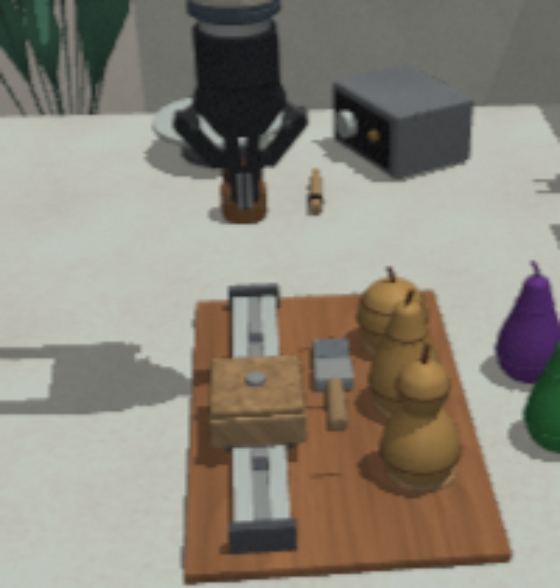

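The fingers are shut and lined up across the rail, above a clear stretch behind the rest. I'll go down there.

>>> {"fn": "move_arm", "kwargs": {"increments": "-0.001 0.012 -0.04 0 1; -0.001 0.012 -0.085 0 1; -0.001 0.012 -0.13 0 1; -0.001 0.012 -0.17 0 1; -0.001 0.012 -0.182 0 1"}}

```text
t: 1.95
tcp_pos: [0.4806, 0.0374, 0.0448]
orientation: [0.492, 0.508, -0.496, 0.504]
contact_force: [0.4, 0.7, 1.1]
grip_width: -0.002
```

>>> {"fn": "move_arm", "kwargs": {"increments": "0 -0.01 0 0 1; 0 -0.018 0 0 1; 0 -0.024 0 0 1; 0 -0.028 0 0 1"}}

```text
t: 2.35
tcp_pos: [0.4819, 0.0087, 0.0464]
orientation: [0.492, 0.507, -0.496, 0.505]
contact_force: [0.5, -1.1, -0.0]
grip_width: 0.003
```

>>> {"fn": "move_arm", "kwargs": {"increments": "0.001 -0.008 0 0 1; 0.002 -0.016 0 0 1; 0.003 -0.024 0 0 1; 0.004 -0.032 0 0 1; 0.004 -0.036 0 0 1"}}

```text
t: 2.85
tcp_pos: [0.4859, -0.0281, 0.0466]
orientation: [0.493, 0.507, -0.496, 0.505]
contact_force: [-1.0, 3.7, 2.1]
grip_width: -0.003
```

```bash
python3 - <<'E'
from m import *
t=snapshot("top");b=cv2.resize(t["pixels"][155:255,190:340],None,fx=5,fy=5,interpolation=2)
cv2.imwrite("pics/t2.png",np.clip(b*1.6,0,255).astype('u1'))
p=snapshot("side");cv2.imwrite("pics/side2.png",cv2.resize(p["pixels"][130:270,190:310],None,fx=4,fy=4,interpolation=2))
s=observe();print(s["t"],s["tcp_pos"],s["contact_force"])
E
```

```text
2.95 [ 0.48619491 -0.02808364  0.04653248] [ 0.33492752  0.06719824 -0.0383129 ]
```

View pics/side2.png

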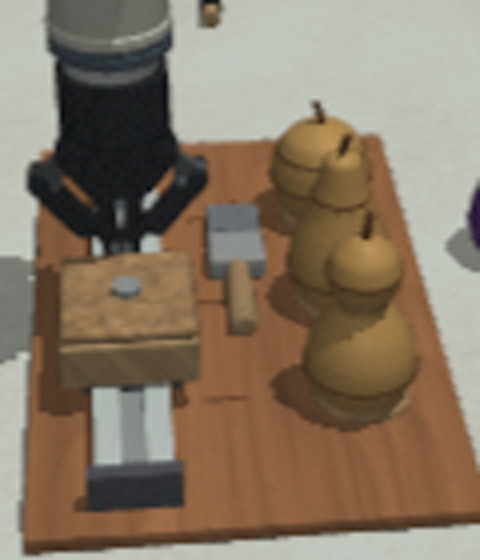

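View pics/t2.png

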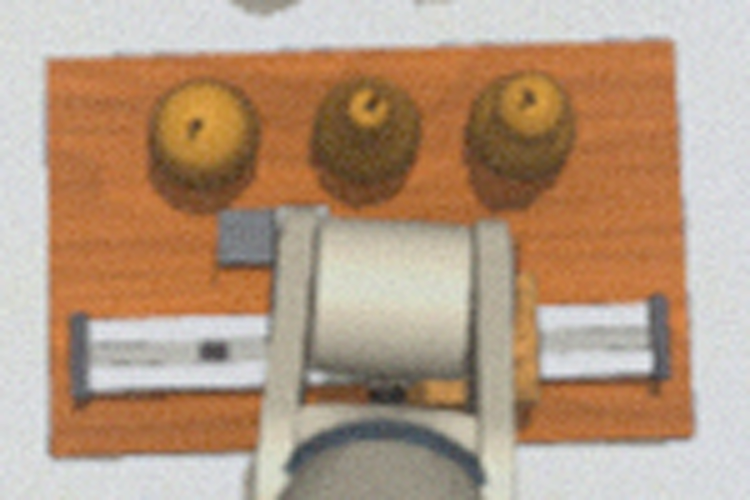

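The rest is sliding as expected, and its right edge went from 496 to 538 px in the zoomed top view, about 29 mm. About 40 mm is left, so I'll slow down near the notch.

>>> {"fn": "move_arm", "kwargs": {"increments": "0 -0.008 0 0 1; 0.001 -0.016 0 0 1; 0.001 -0.023 0 0 1; 0.001 -0.029 0 0 1; 0.001 -0.033 0 0 1"}}

```text
t: 3.45
tcp_pos: [0.4874, -0.0619, 0.0466]
orientation: [0.493, 0.506, -0.496, 0.505]
contact_force: [0.1, 1.3, -0.9]
grip_width: -0.0
```

>>> {"fn": "move_arm", "kwargs": {"increments": "0 -0.0015 0 0 1; 0 -0.003 0 0 1; 0 -0.004 0 0 1; 0 -0.004 0 0 1"}}

```text
t: 3.85
tcp_pos: [0.4874, -0.066, 0.0466]
orientation: [0.493, 0.506, -0.496, 0.505]
contact_force: [-0.1, -0.1, 0.5]
grip_width: 0.002
```

```bash
python3 - <<'E'
from m import *
t=snapshot("top");b=cv2.resize(t["pixels"][155:255,190:340],None,fx=5,fy=5,interpolation=2)
cv2.imwrite("pics/t3.png",np.clip(b*1.6,0,255).astype('u1'))
p=snapshot("side");cv2.imwrite("pics/side3.png",cv2.resize(p["pixels"][130:270,190:310],None,fx=4,fy=4,interpolation=2))
s=observe();print(s["t"],s["tcp_pos"],s["contact_force"])
E
```

```text
3.95 [ 0.48747075 -0.06584449  0.04658892] [-0.45299298  0.64072501 -0.29252457]
```

View pics/side3.png

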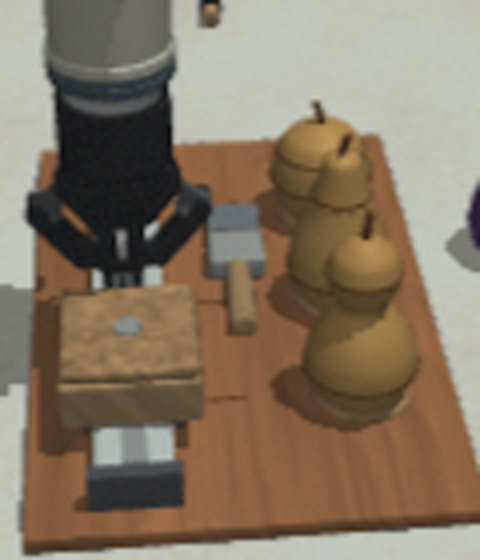

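View pics/t3.png

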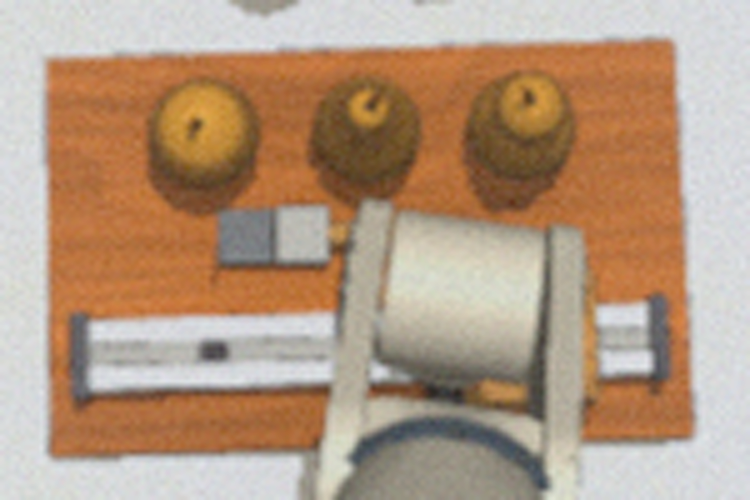

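The plunger head at (127,326) in the side zoom now stands almost flush. The rest's right edge moved 101 px (about 70 mm), which puts it at −110 mm. I'll back off, lift clear and check.

>>> {"fn": "move_arm", "kwargs": {"increments": "0 0.015 0 0 1; -0.001 0.035 0 0 1; -0.001 0.035 0.045 0 1; -0.001 0.035 0.09 0 1; -0.001 0.035 0.135 0 1"}}

```text
t: 4.45
tcp_pos: [0.4859, -0.0305, 0.1829]
orientation: [0.492, 0.507, -0.496, 0.505]
contact_force: [1.1, 1.1, -0.9]
grip_width: 0.001
```

>>> {"fn": "move_arm", "kwargs": {"increments": "-0.01 0.03 0.045 0 1; -0.02 0.075 0.05 0 1; -0.03 0.12 0.05 0 1; -0.04 0.165 0.05 0 1; -0.05 0.21 0.05 0 1"}}

```text
t: 4.95
tcp_pos: [0.4352, 0.1813, 0.2334]
orientation: [0.493, 0.507, -0.495, 0.505]
contact_force: [1.1, 0.0, 0.2]
grip_width: 0.003
```

>>> {"fn": "move_arm", "kwargs": {"increments": "-0.015 0.045 0 0 1; -0.03 0.09 0 0 1; -0.045 0.135 0 0 1; -0.05 0.16 0 0 1; -0.05 0.16 0 0 1"}}

```text
t: 5.45
tcp_pos: [0.3842, 0.3443, 0.2333]
orientation: [0.492, 0.508, -0.494, 0.506]
contact_force: [1.0, -0.4, -0.1]
grip_width: 0.001
```

```bash
python3 - <<'E'
from m import *
t=snapshot("top");b=cv2.resize(t["pixels"][155:255,190:340],None,fx=5,fy=5,interpolation=2)
cv2.imwrite("pics/t4.png",np.clip(b*1.6,0,255).astype('u1'))
p=snapshot("side");cv2.imwrite("pics/side4.png",cv2.resize(p["pixels"][145:265,190:310],None,fx=5,fy=5,interpolation=2))
s=observe();print(s["t"],s["tcp_pos"],s["contact_force"],s["qd"])
E
```

```text
5.55 [0.38473045 0.34142308 0.23312442] [ 0.00373612 -0.01821461 -0.54355053] [-0.02986516 -0.01023859  0.01436761 -0.00157361  0.0023058  -0.00418754]
```

View pics/side4.png

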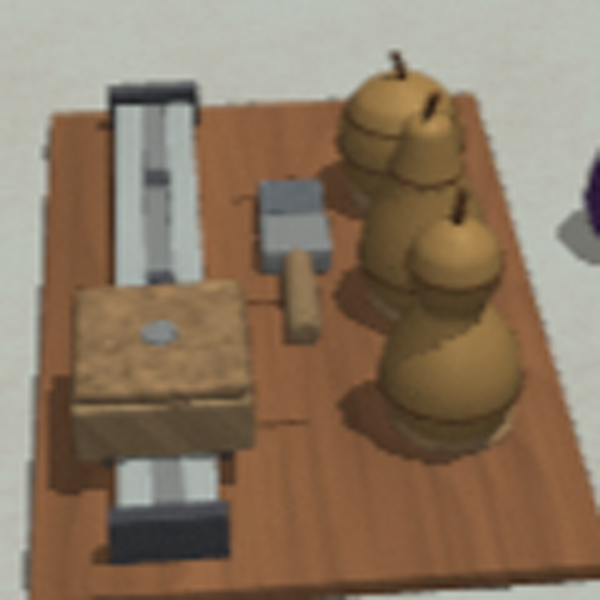

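View pics/t4.png

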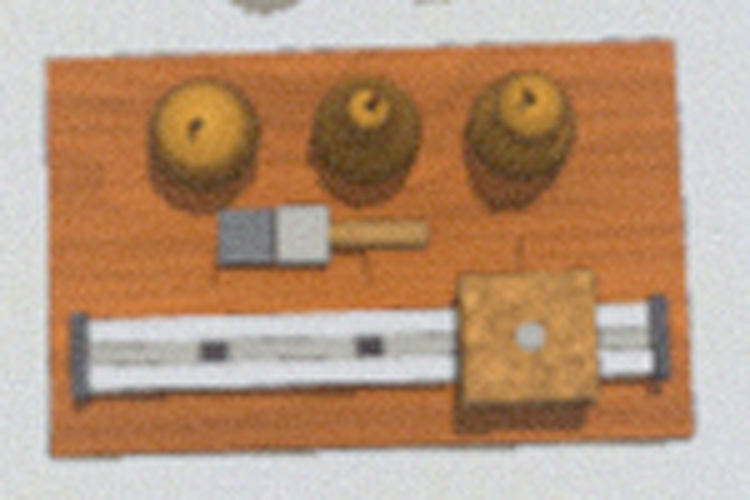

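```bash
python3 - <<'E'
from m import *
t=snapshot("top");o,ex,ey,w=jig(t)
q=w(530,336,.082)-o;print(q@ex,q@ey)
print(job_done())
E
```

```text
corners [[0.697, 0.219, 0.014], [0.713, -0.237, 0.014], [0.426, -0.246, 0.014], [0.409, 0.209, 0.014]] sizes [0.456, 0.287, 0.456, 0.288]
0.0006033100056524786 -0.11001877321844934
the job is handed in; nothing more can be done
None
```

I pushed the hand rest along its rail with the shut fingertips, and it clicked into the right-hand notch (y = −110 mm), in front of the waisted gourd. Then I backed off, lifted the hand well clear and handed the job in.

- **Rest position:** the last top view puts its centre at −110.0 mm.
- **Plunger:** its head stands nearly flush in the side view, as it should when it has dropped into a notch. I judged this by eye only.
- **Other things:** the gourds and brush look unmoved between the first and last pictures. I didn't compare the jar, engraving pen, sander and bowl, but the arm never went down near them.
- **Force and time:** the wrist forces reported after each move stayed below about 5 N. The whole job took about 5.6 s.

No check failed. The board measured about 4 mm short along its length, but the notch positions agreed with the task's figures to about 1 mm.

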